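Lift a glued riser pad out of the clamp with a blade and tip it onto a plate

ROBOT

A 7-joint arm with a two-finger parallel gripper is mounted at the origin on the work surface. World frame = base frame: x ahead of the robot, y to its left, z up, the work surface at z = 0. Lengths are in m, angles in degrees, forces in N, time in s.
With the tool pointing down it reaches from about 0.425 to 0.875 m from the base axis. Payload 4.7 kg.
Tool frame: the origin (TCP) lies at the very end of the fingers, on their centre line; the grasp point (between the pads) lies 19 mm behind it; z points along the fingers, y is the line along which they close (so a half turn about z gives the same grasp; the last joint's range is limited). The gripper opens to 87 mm and grips with 3 to 60 N. Pads are 19 mm wide; open, the fingers measure 117 mm over their backs; the gripper's body (75 mm by 190 mm) begins 51 mm behind the grasp point.
Start: joints at [-70.984, 18.392, -4.016, 83.108, 1.295, 78.541, -3.26], TCP at [0.203, 0.617, 0.223] pointing down, gripper open.
Joint ranges: [-163.93, 163.93], [-17.29, 119.83], [-79.2, 71.16], [3.27, 140.29], [-89.18, 269.18], [5.43, 117.66], [-154.24, 154.24]. Speed limits (degrees/s): [147.25, 147.25, 180, 180, 180, 180, 180].

INTERFACE

Orientations are given as [roll, pitch, yaw] about the fixed x, y, z axes, in that order (R = Rz(yaw) Ry(pitch) Rx(roll)).
In Python, from cell import get_obs, eyes, env gives the robot as it stands.
- The arm moves only by the tool servo_tool, never from a script. Its argument "series" is a list that holds one entry, the list of rows, each a list of 7 numbers: the shift along the tool's x, y, z in units of 300 mm (1.0 is 300 mm), then the turn, a rotation vector about the tool's x, y, z in units of pi rad (1.0 is pi rad), then the opening, from 0 (shut) to 1 (fully open). In form: [[[tx, ty, tz, wx, wy, wz, gripper], ...]]. A call has 1 to 12 rows; each row is the pose to reach, as a shift and turn from the pose commanded when the call began, along the tool's axes at that moment, turning the shorter way round; what a row does not reach only later rows make up. A row lasts 1/12 s, in which the tool goes at most 41.7 mm and 7.16 degrees, less where a joint would pass 70% of its speed; a pose out of reach is approached as far as the arm can. A call with a number of a shift or a turn outside -1 to 1 is refused whole. A call with a gripper value outside its range is refused whole. The fingers move at their own pace and stop on an object; "grip_force" is the grip in N (left out, the last holds). Time passes only in rows, so rows that repeat a pose let the fingers close. It gives the time, the measured TCP pose, the force, the opening and the grip force at its end, in the units of the state.
- get_obs(): the state, without advancing time (a new reading comes with each control period).
- eyes.read_camera(name): name is "scene" or "top" or "wrist"; returns a dict with "frame" (420x560x3 uint8, red, green, blue), "depth" (420x560 float32, m along the optical axis (not along the pixel's ray), 0 where there is no reading), "fx", "fy", "cx", "cy" (pixels), "origin" and "rotation" of the camera in the world; the wrist camera has in their place "mount" (4x4, takes a point from camera to tool coordinates, whose origin is the TCP and whose axes are the flange's). Camera axes: x right, y down, z forward; pixel columns grow to the right and rows downward; lengths in m; the calibration is good to about 2 mm. The wrist camera is an equidistant fisheye: a pixel r from the principal point sees the ray r / f radians off the axis. A picture is of the moment at which its call begins: read the wrist's pose just before it.
- env.sign_off(): hands the job in; it is judged then, once.
The state is a dict: "time_s": time; "qpos": joint angles; "joint_velocities": joint speeds; "effort": joint torques, N m; "tool_pos": TCP position; "tool_rot": TCP orientation; "force": force on the tool from outside, world axes, zero at the start; "wrist_torque": the same for the moment, N m; "grip_width": finger opening in m; "grasp_force": force on a finger pad.
Only numpy, scipy, OpenCV 4.12 (cv2) and the standard library are available. Lean on these libraries where they do the work, as an engineer would, in place of code of your own. Each camera call takes 0.05 s, during which the arm holds its last target. There are 200 camera calls.

TASK

Swing the toggle clamp's handle over centre so that its arm is fully open, slide the flat steel lifting blade under the freshly glued square riser pad, lift it clear and gently tip it onto the aluminium plate, so that it lies flat in the middle of the plate, same face up. Never touch the pad with the fingers (its glue is soft), then lay the blade flat back on the counter, clear of the plate, and leave the clamp open. Do not push the plate, the truck, the wheels or the rail guard out of their places.

Things in the scene. Friction and masses are not known exactly. Their poses are not given: they have to be found in the camera images.
- jig: Low steel jig fixed to the counter, origin on the counter under the pad's nominal middle. +x is the way the blade must go in: a fence at x 47 to 59 mm (y +-55, 14 mm high) keeps the pad from being pushed away; the -x side is open. On the +y side is the clamp's pedestal: foot x -16 to 59, y 78 to 126, 6 mm high; cheeks x -1 to 31, y 89 to 115, 52 mm high
- clamp (a joint): swing of the clamp's arm and handle (one rigid piece), rad, about a level axis along the jig's x through clamp_hinge. 0: shut, arm level at 45 mm height, reaching to -y, its rubber foot on the pad. Grows to 1.75, fully open: arm up, leaning 10 deg away from the pad. The heavy handle holds it shut with about 1 N; pushed past about 0.9 it falls open by itself and stays
- clamp_hinge (a point): the clamp's pivot, fixed on the jig at x = 15, y = 100, z = 45 mm; axes as the jig's
- clamp_grip (a point): point on the round black handle (19 mm thick), 75 mm from the pivot; the handle ends 97 mm from the pivot. Shut, it leans 35 deg from upright towards the pad (jig -y), 55 deg above the arm; open, it leans 65 deg the other way. To open, push it to the jig's +y, with the fingers from above between handle and arm
- pad_center (a point): centre of the square dark wooden riser pad, 84 x 84 x 8 mm, about 75 g, flat on the counter in the jig, square to it within 3 degrees, 2 to 7 mm short of the fence; z up. Its lower edges are bevelled 4.5 mm at 45 degrees all round, so a 2 mm blade pushed along the counter wedges under it against the fence. Not for fingers
- trowel_handle (a point): centre of the handle of the lifting blade (0.3 kg): a flat steel sheet 170 x 80 x 2 mm with a wooden bar handle raised above its back half. x points to the nose, z up. Handle 84 mm long (x), 22 wide, 24 high, its centre 46 mm above the blade's underside, 130 mm behind the nose edge, 40 mm ahead of the tail; posts 18 mm wide, 12 long join both 36 mm ahead and behind
- trowel_nose (a point): middle of the blade's nose edge, on its underside; axes as trowel_handle. The 88 mm behind the nose are free to take the pad. The polished steel is slippery (friction about 0.2): the pad slides off when the blade is tipped by more than about 12 degrees
- plate_top (a point): centre of the top face of the loose aluminium plate, 150 x 150 x 8 mm, 0.6 kg, lying on the counter, no rim; not slippery
- truck: grey cast skateboard truck, leave alone: 84 mm baseplate, axle 160 mm long along its y, 55 mm high; origin under its middle
- wheel_a: red wheel, 54 mm across, 32 mm high, lying on its side face on the robot's side of the counter; leave alone; origin under its middle
- wheel_b: the other such wheel, beyond the work; leave alone; origin under its middle
- rail_guard: white plastic rail guard, 180 mm long (its x), 26 wide, 10 high; leave alone; origin under its middle
Not all that is in view belongs to the job. Leave any green or purple look-alike of the part that bears trowel_handle alone.

How it is judged (in metres and radians):
On the way, in this order (a step that is already met when the one before it is completed fails the run):
1. the clamp is swung over centre and fully open, the pad still in the jig (value of joint clamp above 1.5 rad and distance of pad_center from where it was at the start of the episode below 0.02 m), for 0.2 s.
2. the pad rides on the blade, clear of the counter (height (world z) of pad_center above 0.03 m and x of pad_center in the frame of trowel_handle between 0.06 and 0.14 m and contact force between pad and trowel above 0.2 N and contact force between pad and plate below 0.05 N), for 0.2 s.
3. the pad lies flat on the plate, near its middle, off the blade (horizontal distance between pad_center and plate_top below 0.03 m and z of pad_center in the frame of plate_top between 0.001 and 0.007 m and angle between pad_center's own z axis and vertical below 0.08 rad and contact force between pad and trowel below 0.05 N), for 0.2 s.
At the end, for the whole second after the job is handed in: The pad lies at rest flat (within 0.08 rad), same face up, on the plate's top, its centre within 30 mm of the plate's middle; the blade lies at rest flat on the counter (nose within 4 mm of it, tilt under 0.05 rad), touching neither plate nor pad; the clamp is open (above 1.5 rad) (horizontal distance between pad_center and plate_top below 0.03 m and z of pad_center in the frame of plate_top between 0.001 and 0.007 m and angle between pad_center's own z axis and vertical below 0.08 rad and value of joint clamp above 1.5 rad and contact force between trowel and plate below 0.05 N and contact force between trowel and pad below 0.05 N and height (world z) of trowel_nose below 0.004 m and angle between trowel_handle's own z axis and vertical below 0.05 rad and linear speed of each of pad, trowel below 0.02 m/s).
It fails at once if a finger touches the pad (contact force between pad and the fingers above 0.5 N).
It fails at once if the pad is dropped or flung (faster than 0.9 m/s) (linear speed of pad above 0.9 m/s).
It fails at once if the plate is shoved away (distance of plate_top from where it was at the start of the episode above 0.04 m).
It fails at once if the truck, a wheel or the rail guard is pushed more than 20 mm (distance of any of truck, wheel_a, wheel_b, rail_guard from where it was at the start of the episode above 0.02 m).
It also fails if it takes over 72 s, if anything falls off the work surface, if the arm or the gripper's body presses on something with over 40 N, if the wrist force passes 120 N, or if a joint passes its speed limit or range.

## Working session

There is one attempt and no reset: what is moved stays moved. The work goes in short steps, Python scripts to look and compute and a tool call to move; the robot and the scene stay as the last step left them, time stands still between calls to the robot, and variables do not carry over. Pictures are saved under pics/ and viewed, at most 10 in all, crops included, and the job is handed in when it is done.

Besides the shell and the picture viewer there is one more tool, called after ">>>" as a command line: name --argument value ..., lists and objects as JSON in quotes. servo_tool: Moves the arm, as the interface text tells. Shifts and turns lie within -1 to 1; 1 stands for 300 mm of shift or pi rad of turn. Its arguments: {"type":"object","properties":{"series":{"type":"array"},"grip_force":{"type":"number"}},"required":["series"]}

```bash
mkdir -p pics; ls; cat > h.py <<'E'
import numpy as np, cv2
from cell import get_obs, eyes, env
def cam(n):
    c=eyes.read_camera(n); return c
def pts(c):
    d=c['depth']; v,u=np.mgrid[:d.shape[0],:d.shape[1]]
    P=np.stack([(u-c['cx'])/c['fx']*d,(v-c['cy'])/c['fy']*d,d],-1)
    return P@np.array(c['rotation']).T+np.array(c['origin'])
def save(n,im): cv2.imwrite('pics/'+n,im[...,::-1])
E
python3 - <<'E'
from h import *
o=get_obs();print(o)
for n in('top','scene'):
    c=cam(n);save(n+'0.png',c['frame']);print(n,c['fx'],c['cx'],c['cy'],c['origin'],c['rotation'])
    np.savez(n+'0.npz',f=c['frame'],d=c['depth'],P=pts(c))
E
```

```text
pics
{'time_s': 0.0, 'qpos': array([-70.98251858,  18.43798929,  -4.01585774,  83.17641442,
         1.29607175,  78.54138064,  -3.26070583]), 'joint_velocities': array([ 0.0267137 , -0.05911418,  0.1107068 , -0.00232481, -0.08619005,
        0.01750917,  0.07681543]), 'effort': array([-3.93655755e-04, -4.91303301e+01, -4.03953027e-01, -3.12521839e+01,
       -6.38593105e-02,  4.39890660e-02,  1.83236234e-04]), 'tool_pos': array([0.20299532, 0.61688912, 0.22146046]), 'tool_rot': array([-1.79889524e+02,  6.83776781e-03,  1.61792126e+02]), 'force': array([-0.57066539, -0.55642038,  0.3752417 ]), 'wrist_torque': array([ 0.03170798, -0.00177735,  0.03940438]), 'grasp_force': 0.0, 'grip_width': 0.08674893043277283}
top 448.2644228366245 281.2204805535972 209.06240373776214 [ 0.42778372 -0.18041708  1.65501234] [-174.74684808   -0.22502615  -88.64932885]Traceback (most recent call last):
  File "<stdin>", line 5, in <module>
  File "h.py", line 8, in pts
    return P@np.array(c['rotation']).T+np.array(c['origin'])
           ~~~~~~~~~~~~~~~~~~~~~~~~~~~^~~~~~~~~~~~~~~~~~~~~~
ValueError: operands could not be broadcast together with shapes (420,560) (3,)
```

```bash
sed -i 's/np.array(c\[.rotation.\]).T/Rm(c["rotation"]).T/' h.py; cat >> h.py <<'E'
from scipy.spatial.transform import Rotation as Ro
def Rm(r): return Ro.from_euler('xyz',r,degrees=True).as_matrix()
E
python3 - <<'E'
from h import *
for n in('top','scene'):
    c=cam(n);save(n+'0.png',c['frame']);print(n,c['fx'],c['cx'],c['cy'],c['origin'],c['rotation'])
    P=pts(c);np.savez(n+'0.npz',f=c['frame'],d=c['depth'],P=P)
    z=P[...,2];print(np.median(z[c['depth']>0]))
E
```

```text
top 448.2644228366245 281.2204805535972 209.06240373776214 [ 0.42778372 -0.18041708  1.65501234] [-174.74684808   -0.22502615  -88.64932885]
-0.001523967819492822
scene 465.87851943948925 275.5285060813191 209.84375623468878 [ 1.14349013 -1.08974106  0.99243873] [-130.30377858    0.51025083   31.43399457]
-0.0008115649743319908
```

View pics/top0.png

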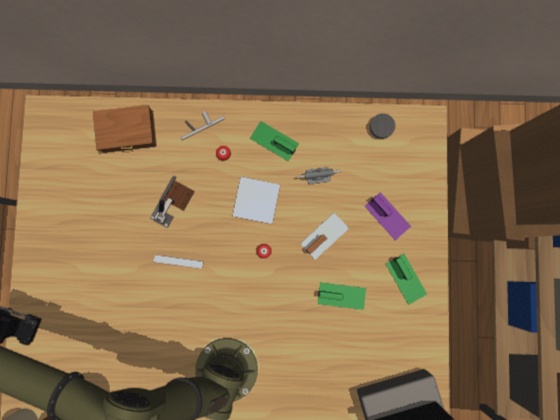

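View pics/scene0.png

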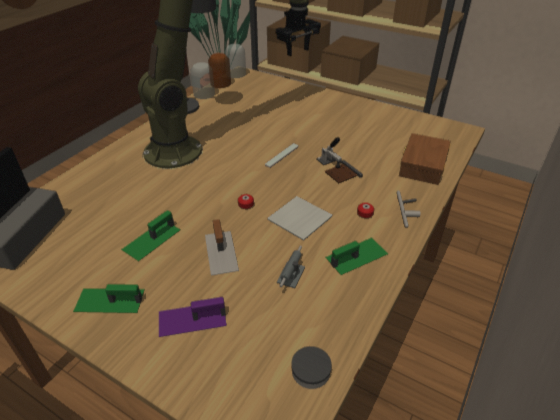

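```bash
python3 - <<'E'
from h import *
t=np.load('top0.npz');s=np.load('scene0.npz')
def crop(f,x0,y0,w=80,h=60,k=5): return cv2.resize(f[y0:y0+h,x0:x0+w],None,fx=k,fy=k,interpolation=cv2.INTER_CUBIC)
m=np.vstack([np.hstack([crop(t['f'],140,170),crop(t['f'],290,205)]),np.hstack([crop(s['f'],300,130),crop(s['f'],185,210)])])
save('m1.png',m)
P=t['P'];f=t['f'].astype(int)
def reg(name,x0,y0,x1,y1,mask):
    M=np.zeros(P.shape[:2],bool);M[y0:y1,x0:x1]=1;M&=mask
    n,l,st,_=cv2.connectedComponentsWithStats(M.astype(np.uint8));i=1+np.argmax(st[1:,4]);Q=P[l==i]
    r=cv2.minAreaRect((Q[:,:2]*1000).astype(np.float32));print(name,len(Q),'mean',Q.mean(0).round(4),'zmed',np.median(Q[:,2]).round(4),'rect',np.round(r[0],1),np.round(r[1],1),round(r[2],1));print(cv2.boxPoints(r).round(0).tolist())
hsv=cv2.cvtColor(t['f'],cv2.COLOR_RGB2HSV);S=hsv[...,1];V=hsv[...,2];H=hsv[...,0]
grey=(S<60)&(V>110)
for p in[(256,200),(335,230),(315,243),(182,195),(168,195),(165,208),(160,180),(320,176),(224,153),(264,251),(100,60+50)]:print(p,f[p[1],p[0]],hsv[p[1],p[0]],P[p[1],p[0]].round(3))
reg('plate',220,165,290,235,grey);reg('blade',295,205,355,265,grey);reg('handle',295,205,355,265,(S>110)&(H<15)&(V<170))
reg('pad',168,175,200,215,(V<110)&(S>80))
reg('guard',145,245,215,280,grey)
reg('wa',250,235,280,265,(S>150)&((H<8)|(H>172)));reg('wb',210,140,238,165,(S>150)&((H<8)|(H>172)))
E
```

```text
(256, 200) [187 193 202] [108  19 202] [ 0.611 -0.089  0.004]
(335, 230) [188 194 193] [ 85   8 194] [ 0.507 -0.384 -0.001]
(315, 243) [146  93  58] [ 12 154 146] [ 0.457 -0.306  0.056]
(182, 195) [90 56 36] [ 11 153  90] [0.623 0.186 0.002]
(168, 195) [95 59 40] [ 10 148  95] [0.622 0.237 0.004]
(165, 208) [188 178 168] [ 15  27 188] [0.568 0.23  0.065]
(160, 180) [183 146  97] [ 17 120 183] [ 0.678  0.271 -0.002]
(320, 176) [81 82 81] [60  3 82] [ 0.699 -0.321  0.052]
(224, 153) [184 169 159] [ 12  35 184] [0.779 0.032 0.033]
(264, 251) [127 131 123] [ 45  16 131] [ 0.424 -0.125  0.032]
(100, 110) [149 107  66] [ 15 142 149] [0.922 0.487 0.056]
plate 1664 mean [ 0.6099 -0.089   0.0195] zmed 0.0077 rect [561.9 -88.5] [273.8 175.4] 1.8
[[422.0, -5.0], [428.0, -180.0], [701.0, -172.0], [696.0, 3.0]]
blade 881 mean [ 0.4904 -0.3487  0.0069] zmed 0.0018 rect [ 462.3 -312.9] [100.3 254.9] 36.1
[[347.0, -239.0], [497.0, -445.0], [578.0, -386.0], [428.0, -180.0]]
handle 118 mean [ 0.4537 -0.3091  0.0561] zmed 0.0575 rect [ 453.8 -309.3] [17.6 80.5] 45.3
[[419.0, -287.0], [476.0, -344.0], [489.0, -331.0], [431.0, -275.0]]
pad 447 mean [0.6233 0.1928 0.0115] zmed 0.0078 rect [533.4  28.4] [468.   80.5] 62.3
[[389.0, -160.0], [460.0, -197.0], [678.0, 217.0], [607.0, 254.0]]
guard 361 mean [0.3794 0.1879 0.0136] zmed 0.0096 rect [386.9  49.3] [ 53.5 463.7] 3.5
[[346.0, 279.0], [374.0, -184.0], [428.0, -180.0], [399.0, 282.0]]
wa 112 mean [ 0.4255 -0.123   0.044 ] zmed 0.0301 rect [ 426.1 -139.2] [47.2 82.4] 1.0
[[402.0, -98.0], [403.0, -181.0], [450.0, -180.0], [449.0, -98.0]]
wb 119 mean [0.7775 0.0341 0.0438] zmed 0.0306 rect [614.  -52.8] [448.6  51. ] 27.9
[[404.0, -135.0], [428.0, -180.0], [824.0, 30.0], [800.0, 75.0]]
```

View pics/m1.png

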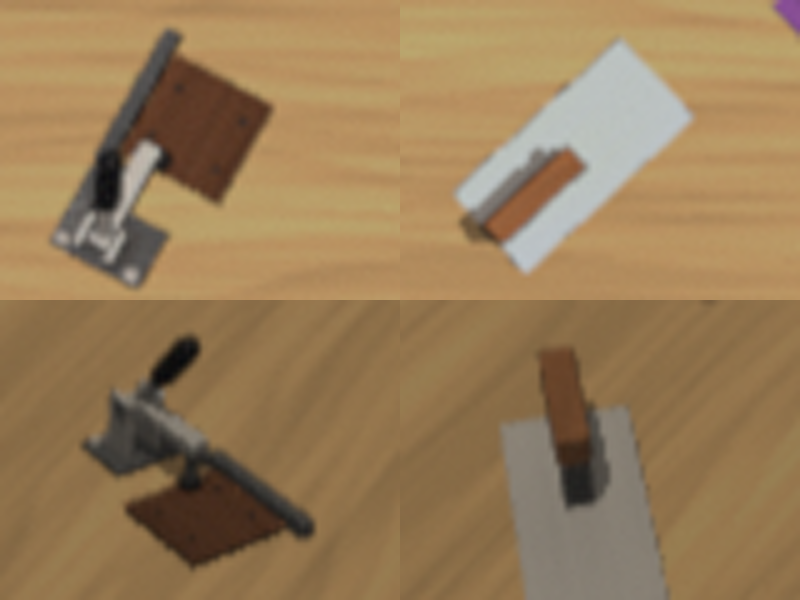

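```bash
python3 - <<'E'
from h import *
for nm,boxes in (('top',dict(plate=(220,165,290,235),blade=(295,205,355,265),trow=(295,205,355,265),pad=(150,170,200,215),fence=(150,170,200,215))),('scene',dict(plate=(262,192,336,242),blade=(200,222,245,278),trow=(200,215,245,278),pad=(320,160,370,185),fence=(320,140,370,185)))):
    t=np.load(nm+'0.npz');P=t['P'];ok=t['d']>0
    hsv=cv2.cvtColor(t['f'],cv2.COLOR_RGB2HSV).astype(int);H,S,V=hsv[...,0],hsv[...,1],hsv[...,2];Z=P[...,2]
    rng=dict(plate=(.004,.012),blade=(-.003,.006),trow=(.048,.066),pad=(.003,.0115),fence=(.009,.02))
    for k,(x0,y0,x1,y1) in boxes.items():
        M=np.zeros(ok.shape,bool);M[y0:y1,x0:x1]=1;M&=ok
        m=dict(plate=S<70,blade=S<70,trow=S>90,pad=(V<125)&(S>95),fence=(V<110)&(S<90))[k]
        M&=m
        if k!='pad' or 1: M&=(Z>rng[k][0])&(Z<rng[k][1])
        n,l,st,_=cv2.connectedComponentsWithStats(M.astype(np.uint8))
        if n<2: print(nm,k,'none');continue
        i=1+np.argmax(st[1:,4]);Q=P[l==i]
        r=cv2.minAreaRect((Q[:,:2]*1000).astype(np.float32))
        print(nm,k,len(Q),Q.mean(0).round(4),'rect',np.round(r[0],1),np.round(r[1],1),round(r[2],1),cv2.boxPoints(r).round(0).tolist())
E
```

```text
top plate 1121 [ 0.6109 -0.0887  0.0079] rect [611.2 -89. ] [150.7 150.6] 79.9 [[524.0, -150.0], [672.0, -176.0], [699.0, -28.0], [550.0, -2.0]]
top blade 653 [ 0.4914 -0.3491  0.0016] rect [ 486.3 -344.5] [ 82.7 170.1] 43.8 [[398.0, -312.0], [515.0, -435.0], [575.0, -377.0], [457.0, -255.0]]
top trow 117 [ 0.4533 -0.3095  0.0573] rect [ 453.3 -309.7] [18.2 80.5] 43.8 [[419.0, -287.0], [475.0, -345.0], [488.0, -332.0], [432.0, -274.0]]
top pad 341 [0.6229 0.1946 0.0075] rect [621.9 197.1] [85.6 81.8] 63.8 [[566.0, 177.0], [640.0, 141.0], [678.0, 217.0], [604.0, 254.0]]
top fence 77 [0.6456 0.2375 0.0141] rect [646.2 238. ] [13.2 98.8] 63.6 [[599.0, 254.0], [687.0, 210.0], [693.0, 222.0], [605.0, 266.0]]
scene plate 1349 [ 0.6154 -0.0948  0.008 ] rect [612.7 -91. ] [152.6 151.8] 79.9 [[525.0, -153.0], [674.0, -179.0], [701.0, -29.0], [551.0, -3.0]]
scene blade 920 [ 0.4947 -0.3537  0.0022] rect [ 488.1 -346. ] [ 79.2 169.1] 43.8 [[401.0, -312.0], [518.0, -434.0], [575.0, -380.0], [458.0, -258.0]]
scene trow 152 [ 0.4595 -0.3169  0.057 ] rect [ 456.7 -313.6] [21.8 88.1] 43.6 [[418.0, -289.0], [479.0, -353.0], [495.0, -338.0], [434.0, -274.0]]
scene pad 295 [0.6237 0.1912 0.0078] rect [622.7 194. ] [90.2 89.7] 65.3 [[563.0, 172.0], [645.0, 134.0], [682.0, 216.0], [601.0, 254.0]]
scene fence 67 [0.649  0.2348 0.0132] rect [643.2 237. ] [ 16.1 112.3] 64.4 [[589.0, 254.0], [690.0, 206.0], [697.0, 220.0], [596.0, 269.0]]
```

```bash
cat >> h.py <<'E'
def down(yaw): return Ro.from_euler('xyz',[180,0,yaw],degrees=True)
def rows(wps,p0=None,r0=None):
    """wps: (pos, Rotation, grip, n rows); interpolated; prints rows relative to current pose"""
    o=get_obs(); p0=np.array(o['tool_pos']) if p0 is None else np.array(p0); r0=Ro.from_euler('xyz',o['tool_rot'],degrees=True) if r0 is None else r0
    p,r=p0,r0
    for P,R,g,n in wps:
        P=np.array(P);d=(r.inv()*R).as_rotvec()
        for i in range(1,n+1):
            q=p+(P-p)*i/n; Rq=r*Ro.from_rotvec(d*i/n)
            s=r0.inv().apply(q-p0)/.3; w=(r0.inv()*Rq).as_rotvec()/np.pi
            print([float(x) for x in np.round(list(s)+list(w),3)+0.]+[g],end=', ')
        print();p,r=P,R
JY=63.8
def jig(x,y,z,o=(.620,.193)):
    a=np.radians(JY);return [o[0]+(x*np.cos(a)-y*np.sin(a))/1e3,o[1]+(x*np.sin(a)+y*np.cos(a))/1e3,z/1e3]
E
python3 -c "
from h import *
R=down(JY+90)
rows([(jig(15,17,220),R,0,1),(jig(15,17,103),R,0,1)])
rows([(jig(15,145,103),R,0,1)],jig(15,17,103),R)"
```

```text
[-1.713, -0.851, 0.007, 0.0, 0.0, 0.044, 0], 
[-1.713, -0.85, 0.397, 0.0, 0.0, 0.044, 0], 
[0.427, 0.0, 0.0, 0.0, 0.0, 0.0, 0],
```

>>> servo_tool --series '[[[-0.96,-0.475,0,0,0,0.044,0],[-0.96,-0.475,0,0,0,0.044,0],[-0.96,-0.475,0,0,0,0.044,0],[-0.96,-0.475,0,0,0,0.044,0],[-0.96,-0.475,0,0,0,0.044,0],[-0.96,-0.475,0,0,0,0.044,0],[-0.96,-0.475,0,0,0,0.044,0],[-0.96,-0.475,0,0,0,0.044,0],[-0.96,-0.475,0,0,0,0.044,0]]]'

```text
time_s: 0.9
tool_pos: [0.4388, 0.3844, 0.2225]
tool_rot: [-179.9, 0.3, 153.2]
force: [-0.0, -0.6, 0.2]
grip_width: 0.0349
grasp_force: 0.0
```

```bash
python3 -c "
from h import *
R=down(JY+90);print(get_obs()['time_s'],get_obs()['tool_pos'],get_obs()['tool_rot'])
rows([(jig(15,17,215),R,0,1),(jig(15,17,103),R,0,1)])"
```

```text
0.9 [0.43883708 0.38438913 0.22253364] [-179.89747681    0.2636766   153.16592425]
[-0.769, -0.247, 0.029, -0.001, 0.001, -0.004, 0], 
[-0.768, -0.247, 0.402, -0.001, 0.001, -0.004, 0],
```

>>> servo_tool --series '[[[-0.768,-0.247,0,0,0,0,0],[-0.768,-0.247,0,0,0,0,0],[-0.768,-0.247,0,0,0,0,0],[-0.768,-0.247,0,0,0,0,0],[-0.768,-0.247,0,0,0,0,0],[-0.768,-0.247,0,0,0,0,0],[-0.768,-0.247,0.15,0,0,0,0],[-0.768,-0.247,0.25,0,0,0,0],[-0.768,-0.247,0.25,0,0,0,0]]]'

```text
time_s: 1.65
tool_pos: [0.6019, 0.222, 0.1396]
tool_rot: [-179.4, -0.5, 153.8]
force: [-1.7, 0.0, -1.4]
grip_width: 0.0004
grasp_force: 0.0
```

```bash
python3 - <<'E'
from h import *
R=down(JY+90);o=get_obs();print(o['tool_pos'],o['tool_rot'])
rows([(jig(15,17,103),R,0,1)])
c=cam('wrist');print(c['fx'],c['cx'],c['cy'],c['mount']);f=c['frame']
s=cam('scene');save('a1.png',np.hstack([cv2.resize(f,(400,300)),cv2.resize(s['frame'][100:220,270:430],(400,300),interpolation=cv2.INTER_CUBIC)]))
E
```

```text
[0.60194238 0.22201745 0.13960477] [-179.41586616   -0.49783087  153.79433915]
[-0.041, -0.009, 0.122, -0.003, -0.003, 0.0, 0], 
325.19226210127806 277.50821884593546 211.52305142607497 [[-3.31758988e-04 -9.64703399e-01 -2.63338645e-01  7.24603144e-02]
 [ 9.99999345e-01 -6.08561605e-04  9.69560232e-04  8.77038222e-04]
 [-1.09559584e-03 -2.63338151e-01  9.64702969e-01 -1.61201210e-01]
 [ 0.00000000e+00  0.00000000e+00  0.00000000e+00  1.00000000e+00]]
```

View pics/a1.png

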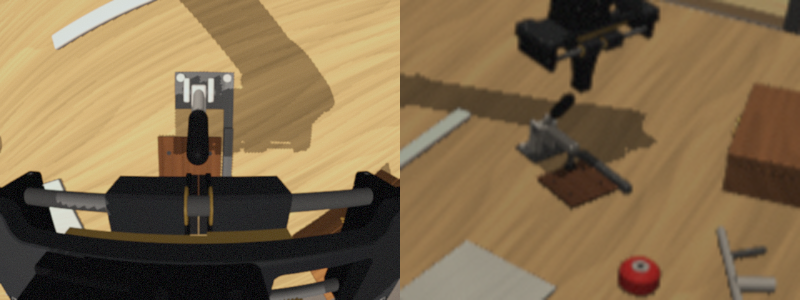

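>>> servo_tool --series '[[[-0.02,-0.005,0,0,0,0,0],[-0.02,-0.005,0,0,0,0,0],[-0.02,-0.005,0.06,0,0,0,0],[-0.02,-0.005,0.12,0,0,0,0],[-0.02,-0.005,0.12,0,0,0,0]]]'

```text
time_s: 2.17
tool_pos: [0.6102, 0.2199, 0.1104]
tool_rot: [-179.9, -0.1, 153.9]
force: [-0.7, -0.7, -0.7]
grip_width: 0.0001
grasp_force: 0.0
```

```bash
python3 - <<'E'
from h import *
R=down(JY+90);o=get_obs();print(o['tool_pos'],o['tool_rot'],o['force'])
rows([(jig(15,17,103),R,0,1),(jig(15,145,103),R,0,8),(jig(15,145,180),R,0,1)])
E
```

```text
[0.61017433 0.21992981 0.11036847] [-1.79901888e+02 -8.29269920e-02  1.53890765e+02] [-0.71872621 -0.71997917 -0.73093648]
[-0.012, -0.016, 0.025, -0.001, 0.0, 0.001, 0], 
[0.041, -0.016, 0.025, -0.001, 0.0, 0.001, 0], [0.094, -0.016, 0.025, -0.001, 0.0, 0.001, 0], [0.148, -0.016, 0.025, -0.001, 0.0, 0.001, 0], [0.201, -0.016, 0.025, -0.001, 0.0, 0.001, 0], [0.254, -0.016, 0.025, -0.001, 0.0, 0.001, 0], [0.308, -0.016, 0.025, -0.001, 0.0, 0.001, 0], [0.361, -0.015, 0.025, -0.001, 0.0, 0.001, 0], [0.414, -0.015, 0.025, -0.001, 0.0, 0.001, 0], 
[0.415, -0.016, -0.231, -0.001, 0.0, 0.001, 0],
```

>>> servo_tool --series '[[[0.0,-0.013,0,0,0,0,0],[0.05,-0.013,0,0,0,0,0],[0.09,-0.013,0,0,0,0,0],[0.13,-0.013,0,0,0,0,0],[0.17,-0.013,0,0,0,0,0],[0.21,-0.013,0,0,0,0,0],[0.25,-0.013,0,0,0,0,0],[0.29,-0.013,0,0,0,0,0],[0.33,-0.013,0,0,0,0,0],[0.37,-0.013,0,0,0,0,0],[0.41,-0.013,0,0,0,0,0],[0.41,-0.013,0,0,0,0,0]]]'

```text
time_s: 3.17
tool_pos: [0.4961, 0.2729, 0.1114]
tool_rot: [-180.0, -0.1, 154.1]
force: [0.0, 0.2, -1.3]
grip_width: 0.0006
grasp_force: 0.0
```

>>> servo_tool --series '[[[0.02,0,0,0,0,0,0],[0.02,0,0,0,0,0,0],[0.02,0,-0.12,0,0,0,0],[0.02,0,-0.24,0,0,0,0],[0.02,0,-0.36,0,0,0,0.5],[0.02,0,-0.36,0,0,0,1]]]'

```text
time_s: 3.67
tool_pos: [0.4979, 0.2748, 0.2277]
tool_rot: [179.4, 0.4, 153.8]
force: [0.6, 0.2, 0.1]
grip_width: 0.0076
grasp_force: 0.0
```

```bash
python3 - <<'E'
from h import *
o=get_obs();print(o['time_s'],o['tool_pos'],o['tool_rot'],o['force'])
f=cam('wrist')['frame'];t=cam('top')
s=cam('scene');save('a2.png',np.hstack([cv2.resize(t['frame'][170:230,140:220],(400,300)),cv2.resize(s['frame'][100:220,270:430],(400,300),interpolation=cv2.INTER_CUBIC)]))
T=[.4545,-.311]
rows([(T+[.16],down(-46.2),1,1),(T+[.16],down(133.8),1,1)])
E
```

```text
3.6667 [0.49787525 0.27483718 0.22767526] [179.35084954   0.38686642 153.78551974] [0.56171061 0.1973366  0.08902606]
[-0.74, -1.805, 0.198, 0.0, 0.0, -0.889, 1], 
[-0.74, -1.805, 0.198, 0.0, 0.0, 0.111, 1],
```

View pics/a2.png

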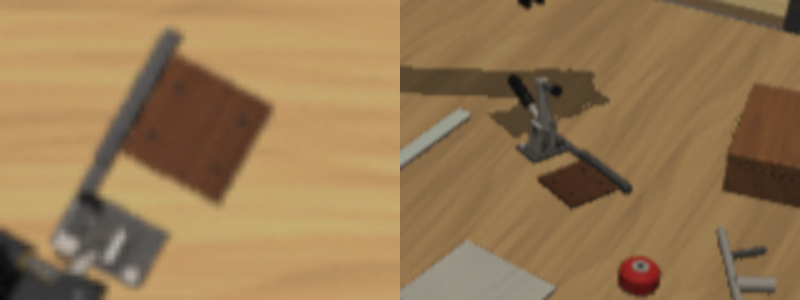

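>>> servo_tool --series '[[[-0.37,-0.9,0,0,0,0.46,1],[-0.37,-0.9,0,0,0,0.46,1],[-0.37,-0.9,0,0,0,0.46,1],[-0.37,-0.9,0,0,0,0.46,1],[-0.37,-0.9,0,0,0,0.46,1],[-0.37,-0.9,0,0,0,0.46,1],[-0.37,-0.9,0,0,0,0.46,1],[-0.37,-0.9,0,0,0,0.46,1],[-0.37,-0.9,0,0,0,0.46,1],[-0.37,-0.9,0,0,0,0.46,1],[-0.37,-0.9,0,0,0,0.46,1],[-0.37,-0.9,0,0,0,0.46,1]]]'

```text
time_s: 4.82
tool_pos: [0.4733, -0.0183, 0.2177]
tool_rot: [-179.8, 0.1, 70.7]
force: [-0.9, -0.4, -0.6]
grip_width: 0.0861
grasp_force: 0.0
```

```bash
python3 - <<'E'
from h import *
o=get_obs();print(o['time_s'],o['tool_pos'],o['tool_rot'],o['qpos'].round())
T=[.4545,-.311]
rows([(T+[.20],down(-46.2),1,1)])
E
```

```text
4.8167 [ 0.47332961 -0.01830372  0.2177197 ] [-1.79840172e+02  9.84405355e-02  7.06910678e+01] [-28.  -4.  26. 108.   2.  76. -22.]
[-0.941, 0.264, 0.06, 0.0, 0.001, 0.649, 1],
```

>>> servo_tool --series '[[[-0.94,0.264,0,0,0,0.649,1],[-0.94,0.264,0,0,0,0.649,1],[-0.94,0.264,0,0,0,0.649,1],[-0.94,0.264,0,0,0,0.649,1],[-0.94,0.264,0,0,0,0.649,1],[-0.94,0.264,0,0,0,0.649,1],[-0.94,0.264,0,0,0,0.649,1],[-0.94,0.264,0,0,0,0.649,1],[-0.94,0.264,0,0,0,0.649,1],[-0.94,0.264,0,0,0,0.649,1],[-0.94,0.264,0,0,0,0.649,1],[-0.94,0.264,0,0,0,0.649,1]]]'

```text
time_s: 5.82
tool_pos: [0.4567, -0.3103, 0.2176]
tool_rot: [180.0, 0.2, -15.3]
force: [0.8, -0.3, 0.3]
grip_width: 0.087
grasp_force: 0.0
```

```bash
python3 - <<'E'
from h import *
o=get_obs();print(o['time_s'],o['tool_pos'],o['tool_rot'],o['qpos'].round())
T=[.4545,-.311]
rows([(T+[.15],down(-46.2),1,1)])
E
```

```text
5.8167 [ 0.45666904 -0.31026129  0.21763331] [179.98434673   0.19361197 -15.2878242 ] [-12.   8.  48.  99.  -6.  76. -68.]
[-0.006, 0.004, 0.225, 0.0, 0.001, 0.172, 1],
```

>>> servo_tool --series '[[[-0.006,0.004,0.1,0,0,0.172,1],[-0.006,0.004,0.2,0,0,0.172,1],[-0.006,0.004,0.225,0,0,0.172,1],[-0.006,0.004,0.225,0,0,0.172,1],[-0.006,0.004,0.225,0,0,0.172,1],[-0.006,0.004,0.225,0,0,0.172,1],[-0.006,0.004,0.225,0,0,0.172,1]]]'

```text
time_s: 6.4
tool_pos: [0.4549, -0.3108, 0.1508]
tool_rot: [179.9, 0.1, -45.8]
force: [0.6, 0.2, 0.0]
grip_width: 0.0871
grasp_force: 0.0
```

```bash
cat >> h.py <<'E'
def wrist_cloud():
    o=get_obs();c=cam('wrist');d=c['depth'];v,u=np.mgrid[:d.shape[0],:d.shape[1]]
    X=u-c['cx'];Y=v-c['cy'];r=np.hypot(X,Y)+1e-9;th=r/c['fx'];k=np.tan(th)/r
    P=np.stack([X*k*d,Y*k*d,d],-1);M=np.array(c['mount']);P=P@M[:3,:3].T+M[:3,3]
    P=P@Rm(o['tool_rot']).T+np.array(o['tool_pos']);return o,c,P
E
python3 - <<'E'
from h import *
o,c,P=wrist_cloud();print(o['time_s'],o['tool_pos'],o['tool_rot'],o['qpos'].round())
hsv=cv2.cvtColor(c['frame'],cv2.COLOR_RGB2HSV).astype(int);S=hsv[...,1];Z=P[...,2]
near=(np.hypot(P[...,0]-.4545,P[...,1]+.311)<.2)&(c['depth']>0)
for nm,m in(('handle',(S>90)&(Z>.05)&(Z<.066)&near),('blade',(S<70)&(Z>-.004)&(Z<.008)&near)):
    n,l,st,_=cv2.connectedComponentsWithStats(m.astype(np.uint8))
    Q=P[l==1+np.argmax(st[1:,4])];r=cv2.minAreaRect((Q[:,:2]*1000).astype(np.float32));print(nm,len(Q),np.round(r[0],1),np.round(r[1],1),r[2],Q[:,2].mean(),cv2.boxPoints(r).round().tolist())
save('w1.png',c['frame'])
E
```

```text
6.4 [ 0.45491789 -0.31079812  0.15084731] [ 1.79921566e+02  1.05355303e-01 -4.57686749e+01] [-14.  12.  51. 104. -10.  69. -95.]
handle 2486 [ 456.4 -310.5] [21.6 83.3] 43.53963088989258 0.05672360173237089 [[420.0, -288.0], [477.0, -348.0], [493.0, -333.0], [436.0, -273.0]]
blade 12311 [ 487.1 -342.4] [ 81.8 172.4] 43.82642364501953 0.0010227509464077688 [[398.0, -309.0], [517.0, -433.0], [576.0, -376.0], [457.0, -252.0]]
```

View pics/w1.png

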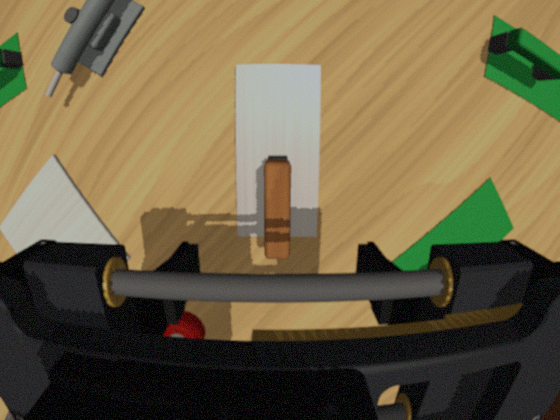

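```bash
python3 - <<'E'
from h import *
rows([([.4562,-.311,.028],down(-46.3),1,1)])
E
```

```text
[0.003, -0.003, 0.411, 0.0, 0.0, 0.003, 1],
```

>>> servo_tool --series '[[[0.003,-0.003,0.12,0,0,0.003,1],[0.003,-0.003,0.24,0,0,0.003,1],[0.003,-0.003,0.34,0,0,0.003,1],[0.003,-0.003,0.39,0,0,0.003,1],[0.003,-0.003,0.411,0,0,0.003,1],[0.003,-0.003,0.411,0,0,0.003,1],[0.003,-0.003,0.411,0,0,0.003,0],[0.003,-0.003,0.411,0,0,0.003,0],[0.003,-0.003,0.411,0,0,0.003,0],[0.003,-0.003,0.411,0,0,0.003,0],[0.003,-0.003,0.411,0,0,0.003,0],[0.003,-0.003,0.411,0,0,0.003,0]]]' --grip_force 50

```text
time_s: 7.45
tool_pos: [0.4574, -0.3111, 0.0293]
tool_rot: [-180.0, -0.0, -46.4]
force: [0.3, 0.7, 0.2]
grip_width: 0.0551
grasp_force: 0.0
```

>>> servo_tool --series '[[[0,0,0,0,0,0,0],[0,0,0,0,0,0,0],[0,0,-0.12,0,0,0,0],[0,0,-0.24,0,0,0,0],[0,0,-0.36,0,0,0,0],[0,0,-0.4,0,0,0,0],[0,0,-0.4,0,0,0,0],[0,0,-0.4,0,0,0,0]]]'

```text
time_s: 8.12
tool_pos: [0.4574, -0.3109, 0.149]
tool_rot: [-179.9, -0.0, -46.3]
force: [-0.7, 0.7, -0.2]
grip_width: 0.0041
grasp_force: 0.0
```

```bash
python3 - <<'E'
from h import *
o,c,P=wrist_cloud();print(o['time_s'],o['tool_pos'],o['tool_rot'],o['qpos'].round(),o['force'],o['grip_width'])
# tool-frame trowel blade
Q=(P-np.array(o['tool_pos']))@Rm(o['tool_rot'])
hsv=cv2.cvtColor(c['frame'],cv2.COLOR_RGB2HSV).astype(int);S=hsv[...,1]
m=(c['depth']>0)&(S<70)&(Q[...,0]>.03)&(Q[...,0]<.2)&(abs(Q[...,1])<.06)&(Q[...,2]>.01)&(Q[...,2]<.045)
n,l,st,_=cv2.connectedComponentsWithStats(m.astype(np.uint8));q=Q[l==1+np.argmax(st[1:,4])]
A=np.c_[q[:,:2],np.ones(len(q))];k=np.linalg.lstsq(A,q[:,2],rcond=None)[0];print('plane z=ax+by+c',k,len(q))
for x0 in(.05,.08,.11):
    s=q[abs(q[:,0]-x0)<.004];print(x0,np.percentile(s[:,1],[1,99]))
print('nose x',np.percentile(q[:,0],99.5))
E
```

```text
8.1167 [ 0.45737669 -0.31088318  0.14901058] [-1.79929876e+02 -4.42731921e-02 -4.63491469e+01] [-14.  13.  52. 104. -11.  68. -95.] [-0.68845286  0.7317317  -0.16812857] 0.0040590733208293525Traceback (most recent call last):
  File "<stdin>", line 7, in <module>
    return _wrapfunc(a, 'argmax', axis=axis, out=out, **kwds)
    return bound(*args, **kwds)
ValueError: attempt to get argmax of an empty sequence
```

>>> servo_tool --series '[[[0,0,0,0,0,0,1],[0,0,0,0,0,0,1],[0,0,0,0,0,0,1],[0,0,0,0,0,0,1],[0,0,0,0,0,0,1],[0,0,0,0,0,0,1],[0,0,0,0,0,0,1],[0,0,0,0,0,0,1],[0,0,0,0,0,0,1],[0,0,0,0,0,0,1],[0,0,0,0,0,0,1]]]'

```text
time_s: 9.08
tool_pos: [0.4571, -0.311, 0.1488]
tool_rot: [-180.0, -0.0, -46.4]
force: [-0.7, 0.0, -0.1]
grip_width: 0.0677
grasp_force: 0.0
```

```bash
python3 - <<'E'
from h import *
o,c,P=wrist_cloud();print(o['time_s'],o['tool_pos'],o['tool_rot'],o['grip_width'])
hsv=cv2.cvtColor(c['frame'],cv2.COLOR_RGB2HSV).astype(int);S=hsv[...,1];Z=P[...,2]
near=(np.hypot(P[...,0]-.4545,P[...,1]+.311)<.2)&(c['depth']>0)
for nm,m in(('handle',(S>90)&(Z>.05)&(Z<.066)&near),('blade',(S<70)&(Z>-.004)&(Z<.008)&near)):
    n,l,st,_=cv2.connectedComponentsWithStats(m.astype(np.uint8))
    Q=P[l==1+np.argmax(st[1:,4])];r=cv2.minAreaRect((Q[:,:2]*1000).astype(np.float32));print(nm,len(Q),np.round(r[0],1),np.round(r[1],1),r[2],Q[:,2].mean())
rows([([.4565,-.311,.028],down(-46.3),1,1)])
E
```

```text
9.0833 [ 0.45708624 -0.31098275  0.1487781 ] [-1.79989610e+02 -3.73091186e-03 -4.63673276e+01] 0.0677323392491696
handle 2520 [ 456.8 -310. ] [21.4 83.2] 44.2454719543457 0.056714337314633295
blade 12443 [ 487.5 -342.6] [ 81.6 171.3] 43.81827926635742 0.0010163987102633871
[-0.001, 0.001, 0.403, 0.0, 0.0, 0.0, 1],
```

>>> servo_tool --series '[[[0,0,0.05,0,0,0,1],[0,0,0.17,0,0,0,1],[0,0,0.28,0,0,0,1],[0,0,0.36,0,0,0,1],[0,0,0.4,0,0,0,1],[0,0,0.405,0,0,0,0],[0,0,0.405,0,0,0,0],[0,0,0.405,0,0,0,0],[0,0,0.405,0,0,0,0],[0,0,0.405,0,0,0,0],[0,0,0.405,0,0,0,0],[0,0,0.405,0,0,0,0]]]'

```text
time_s: 10.13
tool_pos: [0.4575, -0.3111, 0.0279]
tool_rot: [-179.9, -0.1, -46.4]
force: [0.1, -0.6, 0.3]
grip_width: 0.0485
grasp_force: 0.0
```

>>> servo_tool --series '[[[0,0,0,0,0,0,0],[0,0,0,0,0,0,0],[0,0,0,0,0,0,0],[0,0,0,0,0,0,0],[0,0,0,0,0,0,0],[0,0,0,0,0,0,0],[0,0,0,0,0,0,0],[0,0,0,0,0,0,0],[0,0,0,0,0,0,0]]]'

```text
time_s: 10.88
tool_pos: [0.4569, -0.3111, 0.0272]
tool_rot: [180.0, 0.0, -46.4]
force: [-1.9, 0.1, 0.1]
grip_width: 0.0215
grasp_force: 50.0
```

>>> servo_tool --series '[[[0,0,-0.1,0,0,0,0],[0,0,-0.2,0,0,0,0],[0,0,-0.3,0,0,0,0],[0,0,-0.4,0,0,0,0],[0,0,-0.4,0,0,0,0],[0,0,-0.4,0,0,0,0]]]'

```text
time_s: 11.38
tool_pos: [0.4579, -0.3111, 0.1482]
tool_rot: [-179.9, -0.1, -46.3]
force: [0.4, 1.4, -3.1]
grip_width: 0.0215
grasp_force: 50.0
```

```bash
cat > tr.py <<'E'
from h import *
def trowel():
    o,c,P=wrist_cloud()
    Q=(P-np.array(o['tool_pos']))@Rm(o['tool_rot'])
    S=cv2.cvtColor(c['frame'],cv2.COLOR_RGB2HSV).astype(int)[...,1]
    m=(c['depth']>0)&(S<70)&(Q[...,0]>.03)&(Q[...,0]<.2)&(abs(Q[...,1])<.06)&(Q[...,2]>.01)&(Q[...,2]<.045)
    n,l,st,_=cv2.connectedComponentsWithStats(m.astype(np.uint8));q=Q[l==1+np.argmax(st[1:,4])]
    k=np.linalg.lstsq(np.c_[q[:,:2],np.ones(len(q))],q[:,2],rcond=None)[0];print('plane',k.round(4),len(q))
    for x0 in(.06,.08,.11):
        s=q[abs(q[:,0]-x0)<.004];print(x0,np.percentile(s[:,1],[1,99]).round(4))
    print('nose x',np.percentile(q[:,0],99.5).round(4));return o,c,P
E
python3 - <<'E'
from tr import *
o,c,P=trowel();print(o['tool_pos'],o['tool_rot'],o['qpos'].round(),o['force'],o['wrist_torque'])
E
```

```text
plane [0.0075 0.0012 0.0259] 22262
0.06 [-0.0399  0.0385]
0.08 [-0.0398  0.0385]
0.11 [-0.0397  0.0385]
nose x 0.1279
[ 0.45788528 -0.31112607  0.14823576] [-1.79881542e+02 -1.19124297e-01 -4.63477588e+01] [-14.  13.  52. 104. -11.  68. -95.] [ 0.41412598  1.40933015 -3.06318837] [ 0.09114048  0.28685359 -0.00864632]
```

```bash
cat >> tr.py <<'E'
def tcp(N,yaw,tilt):
    R=down(yaw)*Ro.from_rotvec([0,-np.radians(tilt),0]); return np.array(N)-R.apply([.1295,0,.0272]),R
E
python3 - <<'E'
from tr import *
p,R=tcp(jig(-62,0,100),JY,5);print(p);rows([(p,R,0,1)])
E
```

```text
[0.53671585 0.02374425 0.13838316]
[-0.622, -0.961, 0.029, -0.027, -0.019, -0.611, 0],
```

>>> servo_tool --series '[[[-0.62,-0.96,0,0,0,-0.611,0],[-0.62,-0.96,0,0,0,-0.611,0],[-0.62,-0.96,0,0,0,-0.611,0],[-0.62,-0.96,0,0,0,-0.611,0],[-0.62,-0.96,0,0,0,-0.611,0],[-0.62,-0.96,0,0,0,-0.611,0],[-0.62,-0.96,0,0,0,-0.611,0],[-0.62,-0.96,0,0,0,-0.611,0],[-0.62,-0.96,0,0,0,-0.611,0],[-0.62,-0.96,0,0,0,-0.611,0],[-0.62,-0.96,0,0,0,-0.611,0],[-0.62,-0.96,0,0,0,-0.611,0]]]'

```text
time_s: 12.43
tool_pos: [0.5353, 0.0228, 0.1443]
tool_rot: [-179.9, 0.3, 40.0]
force: [0.4, -0.3, -3.5]
grip_width: 0.0219
grasp_force: 50.0
```

```bash
python3 - <<'E'
from tr import *
o=get_obs();print(o['tool_pos'],o['tool_rot'],o['qpos'].round())
p,R=tcp(jig(-62,0,100),JY,5);print(p);rows([(p,R,0,1)])
E
```

```text
[0.53525375 0.02281431 0.14432758] [-179.87186834    0.27945216   40.00777759] [-34.   8.  31. 106.  -5.  67. -51.]
[0.53671585 0.02374425 0.13838316]
[0.006, 0.001, 0.02, -0.007, -0.026, -0.132, 0],
```

>>> servo_tool --series '[[[0.006,0,0.02,-0.007,-0.026,-0.132,0],[0.006,0,0.02,-0.007,-0.026,-0.132,0],[0.006,0,0.02,-0.007,-0.026,-0.132,0],[0.006,0,0.02,-0.007,-0.026,-0.132,0],[0.006,0,0.02,-0.007,-0.026,-0.132,0],[0.006,0,0.02,-0.007,-0.026,-0.132,0]]]'

```text
time_s: 12.93
tool_pos: [0.5372, 0.0235, 0.1392]
tool_rot: [179.9, 4.9, 63.3]
force: [-0.2, 0.0, -3.1]
grip_width: 0.0218
grasp_force: 50.0
```

```bash
python3 - <<'E'
from tr import *
o,c,P=trowel();print(o['tool_pos'],o['tool_rot'],o['qpos'].round())
hsv=cv2.cvtColor(c['frame'],cv2.COLOR_RGB2HSV).astype(int);S,V=hsv[...,1],hsv[...,2];Z=P[...,2]
m=(c['depth']>0)&(np.hypot(P[...,0]-.621,P[...,1]-.194)<.075)
for nm,mm in(('pad',m&(Z>.003)&(Z<.0115)&(V<140)&(S>95)),('fence',m&(Z>.0095)&(Z<.02)&(S<95))):
    n,l,st,_=cv2.connectedComponentsWithStats(mm.astype(np.uint8))
    Q=P[l==1+np.argmax(st[1:,4])];r=cv2.minAreaRect((Q[:,:2]*1000).astype(np.float32));print(nm,len(Q),np.round(r[0],1),np.round(r[1],1),r[2],Q[:,2].mean(),cv2.boxPoints(r).round().tolist())
save('w2.png',c['frame'])
p,R=tcp(jig(-62,0,100),JY,5);rows([(p,R,0,1)])
E
```

```text
plane [0.0048 0.0012 0.0259] 22513
0.06 [-0.0397  0.0387]
0.08 [-0.0395  0.0387]
0.11 [-0.0394  0.0388]
nose x 0.1299
[0.53719716 0.02348846 0.13915738] [179.89382983   4.93454702  63.27762662] [-34.  11.  29. 104.  -1.  69. -32.]
pad 2381 [608.6 171.2] [24.6 83.3] 63.1181755065918 0.007131020152987145 [[566.0, 179.0], [640.0, 141.0], [651.0, 163.0], [577.0, 201.0]]Traceback (most recent call last):
  File "<stdin>", line 7, in <module>
    return _wrapfunc(a, 'argmax', axis=axis, out=out, **kwds)
    return bound(*args, **kwds)
ValueError: attempt to get argmax of an empty sequence
```

```bash
python3 - <<'E'
from tr import *
a=tcp(jig(-54,0,15),JY,5);b=tcp(jig(-54,0,3),JY,5);print(b[0])
rows([(*a,0,1),(*b,0,1)])
E
```

```text
[0.54024789 0.03092232 0.04138316]
[0.052, -0.004, 0.284, 0.001, -0.001, -0.003, 0], 
[0.055, -0.004, 0.324, 0.001, -0.001, -0.003, 0],
```

>>> servo_tool --series '[[[0.02,-0.004,0.1,0,0,-0.003,0],[0.04,-0.004,0.2,0,0,-0.003,0],[0.052,-0.004,0.27,0,0,-0.003,0],[0.055,-0.004,0.31,0,0,-0.003,0],[0.055,-0.004,0.324,0,0,-0.003,0],[0.055,-0.004,0.324,0,0,-0.003,0],[0.055,-0.004,0.324,0,0,-0.003,0]]]'

```text
time_s: 13.57
tool_pos: [0.5424, 0.0308, 0.044]
tool_rot: [179.7, 4.8, 63.8]
force: [0.9, 0.3, -2.9]
grip_width: 0.0218
grasp_force: 50.0
```

```bash
python3 - <<'E'
from tr import *
o,c,P=wrist_cloud();print(o['tool_pos'],o['tool_rot'],o['force'])
R0=Ro.from_euler('xyz',o['tool_rot'],degrees=True);N=o['tool_pos']+R0.apply([.1295,0,.0272]);print('nose',N)
save('w2.png',cv2.resize(c['frame'][20:240,120:440],(800,550)))
w=[tcp(jig(x,0,z),JY,t) for x,z,t in((-54,.8,5),(-44,.8,5),(-20,.8,5))]
rows([(*w[0],0,2),(*w[1],0,2),(*w[2],0,5)])
E
```

```text
[0.54241782 0.03084242 0.04398129] [179.70143826   4.7580589   63.81539703] [ 0.92286702  0.30700057 -2.87357773]
nose [0.5984963  0.14456509 0.00613358]
[-0.001, -0.004, 0.009, 0.001, -0.001, 0.0, 0], [-0.003, -0.008, 0.018, 0.002, -0.002, 0.0, 0], 
[0.014, -0.008, 0.016, 0.002, -0.002, 0.0, 0], [0.031, -0.008, 0.015, 0.002, -0.002, 0.0, 0], 
[0.047, -0.008, 0.014, 0.002, -0.002, 0.0, 0], [0.062, -0.008, 0.012, 0.002, -0.002, 0.0, 0], [0.078, -0.008, 0.011, 0.002, -0.002, 0.0, 0], [0.094, -0.008, 0.01, 0.002, -0.002, 0.0, 0], [0.11, -0.008, 0.008, 0.002, -0.002, 0.0, 0],
```

View pics/w2.png

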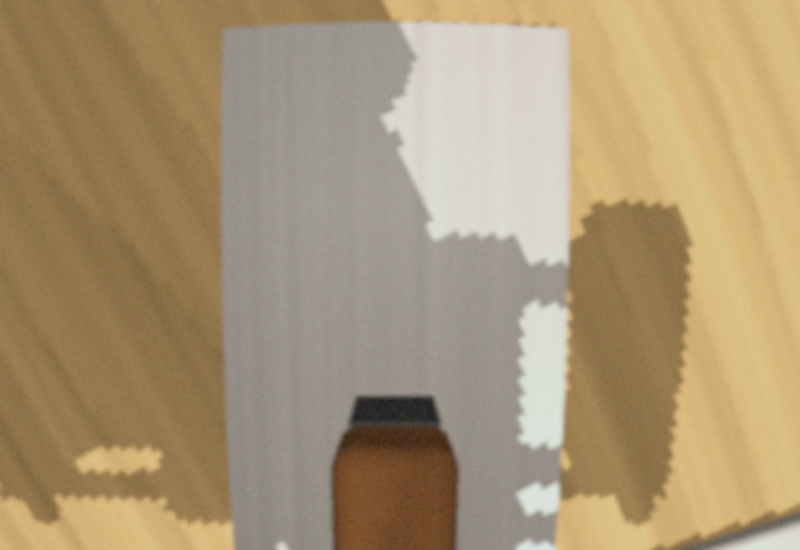

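>>> servo_tool --series '[[[0,-0.004,0.0,0,0,0,0],[0,-0.004,0.007,0,0,0,0],[0,-0.004,0.007,0,0,0,0],[0,-0.004,0.007,0,0,0,0]]]'

```text
time_s: 13.95
tool_pos: [0.5406, 0.0317, 0.0413]
tool_rot: [179.8, 4.8, 63.9]
force: [-1.3, -0.1, -1.8]
grip_width: 0.0213
grasp_force: 50.0
```

```bash
cat >> tr.py <<'E'
def state():
    o=get_obs();R0=Ro.from_euler('xyz',o['tool_rot'],degrees=True);N=o['tool_pos']+R0.apply([.1295,0,.0272])
    d=(N[:2]-np.array([.620,.193]))*1e3;a=np.radians(JY);print(o['time_s'],'nose jig',(d[0]*np.cos(a)+d[1]*np.sin(a)).round(1),(-d[0]*np.sin(a)+d[1]*np.cos(a)).round(1),'z',(N[2]*1e3).round(1),'rot',o['tool_rot'].round(2),'F',o['force'].round(1),'tcp',o['tool_pos'].round(4))
    return o
E
python3 - <<'E'
from tr import *
state();o,c,P=wrist_cloud()
hsv=cv2.cvtColor(c['frame'],cv2.COLOR_RGB2HSV).astype(int);S,V=hsv[...,1],hsv[...,2];Z=P[...,2]
m=(c['depth']>0)&(np.hypot(P[...,0]-.621,P[...,1]-.194)<.075)&(Z>.003)&(Z<.0115)&(V<140)&(S>95)
Q=P[m];r=cv2.minAreaRect((Q[:,:2]*1000).astype(np.float32));print(len(Q),cv2.boxPoints(r).round().tolist())
w=[tcp(jig(x,0,z),JY,t) for x,z,t in((-54,.8,5),(-44,.8,5),(-20,.8,5))]
rows([(*w[0],0,1),(*w[1],0,1),(*w[2],0,1)])
E
```

```text
13.95 nose jig -53.0 0.1 z 3.4 rot [179.76   4.77  63.88] F [-1.3 -0.1 -1.8] tcp [0.5406 0.0317 0.0413]
749 [[566.0, 178.0], [641.0, 141.0], [643.0, 146.0], [568.0, 183.0]]
[-0.002, 0.0, 0.007, 0.001, -0.001, 0.0, 0], 
[0.031, 0.0, 0.004, 0.001, -0.001, 0.0, 0], 
[0.111, 0.0, -0.003, 0.001, -0.001, 0.0, 0],
```

>>> servo_tool --series '[[[0,0,0.004,0,0,0,0],[0,0,0.007,0,0,0,0],[0,0,0.007,0,0,0,0],[0,0,0.007,0,0,0,0]]]'

```text
time_s: 14.33
tool_pos: [0.5403, 0.0314, 0.0387]
tool_rot: [179.8, 4.8, 63.9]
force: [0.9, -0.4, -3.4]
grip_width: 0.0216
grasp_force: 50.0
```

```bash
python3 - <<'E'
from tr import *
state()
w=[tcp(jig(x,0,z),JY,t) for x,z,t in((-44,.8,5),(-20,.8,5))]
rows([(*w[0],0,1),(*w[1],0,1)])
E
```

```text
14.3333 nose jig -53.4 0.2 z 0.7 rot [179.79   4.81  63.88] F [ 0.9 -0.4 -3.4] tcp [0.5403 0.0314 0.0387]
[0.031, 0.001, -0.004, 0.001, -0.001, 0.0, 0], 
[0.111, 0.001, -0.011, 0.001, -0.001, 0.0, 0],
```

>>> servo_tool --series '[[[0.01,0,-0.001,0,0,0,0],[0.02,0,-0.002,0,0,0,0],[0.03,0,-0.003,0,0,0,0],[0.04,0,-0.004,0,0,0,0],[0.05,0,-0.005,0,0,0,0],[0.06,0,-0.006,0,0,0,0],[0.07,0,-0.006,0,0,0,0],[0.08,0,-0.007,0,0,0,0],[0.09,0,-0.008,0,0,0,0],[0.1,0,-0.009,0,0,0,0],[0.111,0,-0.01,0,0,0,0],[0.111,0,-0.01,0,0,0,0]]]'

```text
time_s: 15.33
tool_pos: [0.5555, 0.0625, 0.0391]
tool_rot: [179.8, 4.8, 63.9]
force: [-0.6, 1.0, -2.6]
grip_width: 0.0214
grasp_force: 50.0
```

```bash
python3 - <<'E'
from tr import *
state();o,c,P=wrist_cloud()
hsv=cv2.cvtColor(c['frame'],cv2.COLOR_RGB2HSV).astype(int);S,V=hsv[...,1],hsv[...,2];Z=P[...,2]
m=(c['depth']>0)&(np.hypot(P[...,0]-.621,P[...,1]-.194)<.075)&(Z>.003)&(Z<.03)&(V<140)&(S>95)
Q=P[m];r=cv2.minAreaRect((Q[:,:2]*1000).astype(np.float32));print(len(Q),cv2.boxPoints(r).round().tolist())
k=np.linalg.lstsq(np.c_[Q[:,:2]-[.621,.194],np.ones(len(Q))],Q[:,2],rcond=None)[0];print('pad plane',k)
w=[tcp(jig(x,0,z),JY,t) for x,z,t in((-20,.8,0.3),(-16,.8,0.3),(43,.8,0.3))]
rows([(*q,0,1) for q in w])
E
```

```text
15.3333 nose jig -18.8 0.4 z 1.2 rot [179.77   4.76  63.93] F [-0.6  1.  -2.6] tcp [0.5555 0.0625 0.0391]
7930 [[566.0, 181.0], [641.0, 144.0], [657.0, 175.0], [582.0, 212.0]]
pad plane [-0.02138888 -0.04526469  0.0093454 ]
[-0.008, 0.001, 0.035, 0.001, 0.025, 0.001, 0], 
[0.005, 0.001, 0.034, 0.001, 0.025, 0.001, 0], 
[0.201, 0.001, 0.018, 0.001, 0.025, 0.001, 0],
```

>>> servo_tool --series '[[[-0.002,0,0.009,0,0.006,0,0],[-0.004,0,0.018,0,0.012,0,0],[-0.006,0,0.027,0,0.018,0,0],[-0.008,0,0.035,0,0.025,0,0],[-0.008,0,0.035,0,0.025,0,0],[-0.008,0,0.035,0,0.025,0,0]]]'

```text
time_s: 15.88
tool_pos: [0.5533, 0.0574, 0.0287]
tool_rot: [179.8, 0.3, 63.8]
force: [-1.4, -0.9, -3.3]
grip_width: 0.022
grasp_force: 50.0
```

```bash
python3 - <<'E'
from tr import *
state()
w=[tcp(jig(x,0,z),JY,t) for x,z,t in((20,.8,0.2),(43,.8,0.2))]
rows([(*q,0,1) for q in w])
E
```

```text
15.8833 nose jig -21.8 -0.1 z 0.8 rot [179.8    0.31  63.79] F [-1.4 -0.9 -3.3] tcp [0.5533 0.0574 0.0287]
[0.139, 0.0, 0.0, 0.001, 0.001, 0.0, 0], 
[0.216, 0.0, 0.0, 0.001, 0.001, 0.0, 0],
```

>>> servo_tool --series '[[[0.017,0,0,0,0,0,0],[0.034,0,0,0,0,0,0],[0.051,0,0,0,0,0,0],[0.068,0,0,0,0,0,0],[0.085,0,0,0,0,0,0],[0.102,0,0,0,0,0,0],[0.119,0,0,0,0,0,0],[0.136,0,0,0,0,0,0],[0.153,0,0,0,0,0,0],[0.17,0,0,0,0,0,0],[0.187,0,0,0,0,0,0],[0.187,0,0,0,0,0,0]]]'

```text
time_s: 16.88
tool_pos: [0.5789, 0.1105, 0.0285]
tool_rot: [179.8, 0.2, 64.0]
force: [0.4, 1.4, -2.7]
grip_width: 0.0217
grasp_force: 50.0
```

```bash
cat >> tr.py <<'E'
def padcheck(save_as=None):
    o,c,P=wrist_cloud()
    Q=(P-np.array(o['tool_pos']))@Rm(o['tool_rot'])
    hsv=cv2.cvtColor(c['frame'],cv2.COLOR_RGB2HSV).astype(int);S,V=hsv[...,1],hsv[...,2]
    m=(c['depth']>0)&(Q[...,0]>.045)&(Q[...,0]<.2)&(abs(Q[...,1])<.06)&(Q[...,2]>.005)&(Q[...,2]<.024)&(V<150)&(S>95)
    q=Q[m];r=cv2.minAreaRect((q[:,:2]*1000).astype(np.float32));print('pad in tool',len(q),np.round(r[0],1),np.round(r[1],1),cv2.boxPoints(r).round().tolist(),'z',q[:,2].mean().round(4))
    k=np.linalg.lstsq(np.c_[q[:,:2],np.ones(len(q))],q[:,2],rcond=None)[0];print('plane',k.round(4))
    if save_as: save(save_as,c['frame'])
E
python3 - <<'E'
from tr import *
state();padcheck('w3.png')
E
```

```text
16.8833 nose jig 37.2 0.7 z 0.7 rot [179.76   0.25  63.98] F [ 0.4  1.4 -2.7] tcp [0.5789 0.1105 0.0285]
pad in tool 18688 [100.2   6.5] [85.3 97.6] [[57.0, 55.0], [58.0, -43.0], [143.0, -42.0], [143.0, 56.0]] z 0.0186
plane [0.0039 0.0013 0.0182]
```

View pics/w3.png

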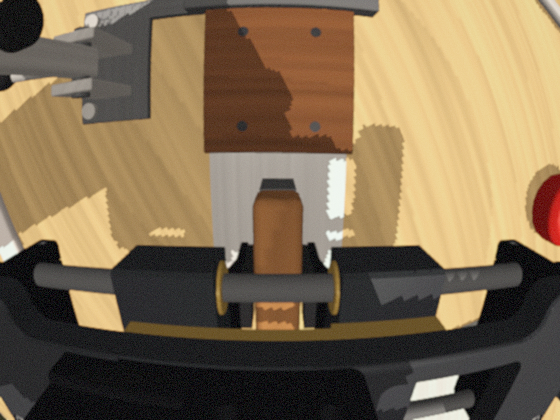

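>>> servo_tool --series '[[[0.01,0,0,0,0,0,0],[0.02,0,0,0,0,0,0],[0.026,0,0,0,0,0,0],[0.026,0,0,0,0,0,0],[0.026,0,0,0,0,0,0]]]'

```text
time_s: 17.35
tool_pos: [0.5819, 0.1161, 0.0284]
tool_rot: [179.8, 0.3, 63.9]
force: [0.2, 0.6, -2.4]
grip_width: 0.0212
grasp_force: 50.0
```

```bash
python3 - <<'E'
from tr import *
state();padcheck()
R=down(JY)*Ro.from_rotvec([0,np.radians(2),0])
o=get_obs();rows([(o['tool_pos']+[0,0,.06],R,0,1)])
E
```

```text
17.35 nose jig 43.5 0.3 z 0.6 rot [179.77   0.29  63.9 ] F [ 0.2  0.6 -2.4] tcp [0.5819 0.1161 0.0284]
pad in tool 18524 [95.1 -7.8] [ 93.9 115.5] [[42.0, 44.0], [55.0, -70.0], [148.0, -60.0], [135.0, 55.0]] z 0.0185
plane [0.0029 0.001  0.0182]
[-0.001, 0.001, -0.2, 0.001, 0.013, 0.001, 0],
```

>>> servo_tool --series '[[[-0.003,0,-0.008,0,0.004,0,0],[-0.005,0,-0.02,0,0.008,0,0],[-0.005,0,-0.04,0,0.012,0,0],[-0.005,0,-0.065,0,0.014,0,0],[-0.005,0,-0.09,0,0.014,0,0],[-0.005,0,-0.12,0,0.014,0,0],[-0.005,0,-0.15,0,0.014,0,0],[-0.005,0,-0.18,0,0.014,0,0],[-0.005,0,-0.2,0,0.014,0,0],[-0.005,0,-0.21,0,0.014,0,0],[-0.005,0,-0.21,0,0.014,0,0],[-0.005,0,-0.21,0,0.014,0,0]]]'

```text
time_s: 18.4
tool_pos: [0.581, 0.1151, 0.0914]
tool_rot: [179.8, -2.2, 63.9]
force: [0.7, 0.1, -4.1]
grip_width: 0.0215
grasp_force: 50.0
```

```bash
python3 - <<'E'
from tr import *
state();padcheck()
o,c,P=wrist_cloud();save('w4.png',c['frame'])
E
```

```text
18.4 nose jig 43.3 0.8 z 69.2 rot [179.78  -2.21  63.92] F [ 0.7  0.1 -4.1] tcp [0.581  0.1151 0.0914]
pad in tool 19537 [92.9  0.1] [83.4 84.4] [[51.0, 42.0], [51.0, -42.0], [135.0, -42.0], [134.0, 43.0]] z 0.0187
plane [0.0045 0.0013 0.0183]
```

View pics/w4.png

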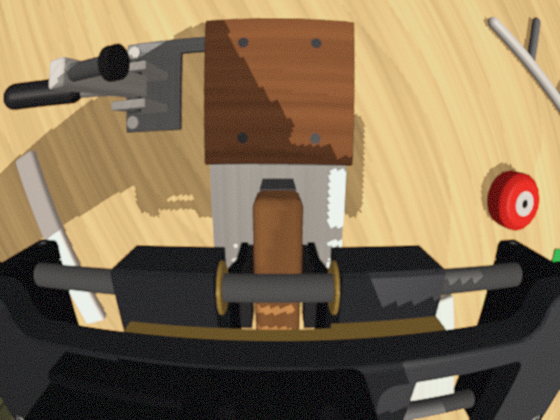

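```bash
cat > mv.py <<'E'
from tr import *
def scaled(tgt,cum):
    o=get_obs();r0=Ro.from_euler('xyz',o['tool_rot'],degrees=True);d=np.array(tgt)-o['tool_pos'];u=r0.inv().apply(d/np.linalg.norm(d))/.3
    print('dist',np.linalg.norm(d)*1e3)
    print('[['+', '.join('['+', '.join(f'{x:.3f}' for x in u*m/1e3)+', 0, 0, 0, 0]' for m in cum)+']]')
E
python3 - <<'E'
from mv import *
scaled([.571,-.173,.091],[3,9,18,30,45,62,80,98,116,134,152,170])
E
```

```text
dist 288.05763406364866
[[[-0.009, 0.004, -0.000, 0, 0, 0, 0], [-0.027, 0.012, -0.001, 0, 0, 0, 0], [-0.055, 0.025, -0.002, 0, 0, 0, 0], [-0.091, 0.041, -0.003, 0, 0, 0, 0], [-0.137, 0.061, -0.005, 0, 0, 0, 0], [-0.188, 0.085, -0.007, 0, 0, 0, 0], [-0.243, 0.109, -0.009, 0, 0, 0, 0], [-0.298, 0.134, -0.011, 0, 0, 0, 0], [-0.352, 0.158, -0.013, 0, 0, 0, 0], [-0.407, 0.183, -0.015, 0, 0, 0, 0], [-0.462, 0.208, -0.017, 0, 0, 0, 0], [-0.517, 0.232, -0.019, 0, 0, 0, 0]]]
```

>>> servo_tool --series '[[[-0.009,0.004,0,0,0,0,0],[-0.027,0.012,-0.001,0,0,0,0],[-0.055,0.025,-0.002,0,0,0,0],[-0.091,0.041,-0.003,0,0,0,0],[-0.137,0.061,-0.005,0,0,0,0],[-0.188,0.085,-0.007,0,0,0,0],[-0.243,0.109,-0.009,0,0,0,0],[-0.298,0.134,-0.011,0,0,0,0],[-0.352,0.158,-0.013,0,0,0,0],[-0.407,0.183,-0.015,0,0,0,0],[-0.462,0.208,-0.017,0,0,0,0],[-0.517,0.232,-0.019,0,0,0,0]]]'

```text
time_s: 19.5
tool_pos: [0.5749, -0.0578, 0.0915]
tool_rot: [179.8, -2.2, 63.8]
force: [0.1, -0.1, -3.8]
grip_width: 0.0215
grasp_force: 50.0
```

>>> servo_tool --series '[[[-0.055,0.025,-0.002,0,0,0,0],[-0.109,0.049,-0.004,0,0,0,0],[-0.161,0.072,-0.006,0,0,0,0],[-0.21,0.094,-0.008,0,0,0,0],[-0.252,0.113,-0.009,0,0,0,0],[-0.289,0.13,-0.01,0,0,0,0],[-0.319,0.143,-0.012,0,0,0,0],[-0.341,0.153,-0.012,0,0,0,0],[-0.353,0.158,-0.013,0,0,0,0],[-0.359,0.161,-0.013,0,0,0,0],[-0.359,0.161,-0.013,0,0,0,0],[-0.359,0.161,-0.013,0,0,0,0]]]'

```text
time_s: 20.5
tool_pos: [0.5714, -0.1722, 0.0912]
tool_rot: [179.8, -2.2, 64.0]
force: [0.1, 0.3, -2.6]
grip_width: 0.0215
grasp_force: 50.0
```

```bash
python3 - <<'E'
from mv import *
state();padcheck()
t=cam('top');P=pts(t);S=cv2.cvtColor(t['frame'],cv2.COLOR_RGB2HSV)[...,1]
m=(t['depth']>0)&(S<70)&(abs(P[...,2]-.008)<.004)&(np.hypot(P[...,0]-.612,P[...,1]+.09)<.12)
r=cv2.minAreaRect((P[m][:,:2]*1000).astype(np.float32));print(r)
E
```

```text
20.5 nose jig -218.7 -117.4 z 69.1 rot [179.8   -2.24  63.96] F [ 0.1  0.3 -2.6] tcp [ 0.5714 -0.1722  0.0912]
pad in tool 20589 [93.2  0.3] [82.9 82.9] [[51.0, 41.0], [52.0, -42.0], [135.0, -41.0], [134.0, 42.0]] z 0.0187
plane [0.0044 0.0014 0.0183]
((613.9239501953125, -70.3243408203125), (112.6259765625, 150.43560791015625), 78.55365753173828)
```

```bash
python3 - <<'E'
from mv import *
C=np.array([.612,-.090]);d=np.array([.4415,.897])
def W(s,z,t): return tcp([*(C+s*d/1e3),z/1e3],JY,t)
rows([(*W(30,28,-2),0,4),(*W(30,17,3),0,3),(*W(30,13,8),0,3)])
print(W(30,13,8)[0])
E
```

```text
[-0.009, 0.0, 0.034, 0.0, 0.0, 0.0, 0], [-0.017, 0.0, 0.067, 0.001, -0.001, 0.001, 0], [-0.026, 0.0, 0.101, 0.001, -0.001, 0.001, 0], [-0.035, 0.0, 0.134, 0.001, -0.001, 0.001, 0], 
[-0.032, 0.0, 0.134, 0.001, -0.011, 0.001, 0], [-0.029, 0.0, 0.134, 0.001, -0.02, 0.001, 0], [-0.027, 0.0, 0.133, 0.001, -0.029, 0.001, 0], 
[-0.023, 0.0, 0.126, 0.001, -0.038, 0.001, 0], [-0.018, 0.0, 0.118, 0.001, -0.048, 0.001, 0], [-0.014, 0.0, 0.111, 0.001, -0.057, 0.001, 0], 
[ 0.57029774 -0.17475758  0.05795821]
```

>>> servo_tool --series '[[[-0.005,0,0.015,0,0,0,0],[-0.012,0,0.04,0,0,0,0],[-0.02,0,0.07,0,0,0,0],[-0.03,0,0.105,0,0,0,0],[-0.035,0,0.13,0,0,0,0],[-0.033,0,0.134,0,-0.008,0,0],[-0.03,0,0.134,0,-0.018,0,0],[-0.027,0,0.133,0,-0.029,0,0],[-0.023,0,0.126,0,-0.038,0,0],[-0.018,0,0.118,0,-0.048,0,0],[-0.014,0,0.111,0,-0.056,0,0],[-0.014,0,0.111,0,-0.056,0,0]]]'

```text
time_s: 21.6
tool_pos: [0.5708, -0.1736, 0.057]
tool_rot: [179.8, 7.9, 64.0]
force: [0.2, 0.5, -3.6]
grip_width: 0.0215
grasp_force: 50.0
```

```bash
python3 - <<'E'
from mv import *
o=state();padcheck();R0=Ro.from_euler('xyz',o['tool_rot'],degrees=True);print('nose',o['tool_pos']+R0.apply([.1295,0,.0272]))
C=np.array([.612,-.090]);d=np.array([.4415,.897])
def W(s,z,t): return tcp([*(C+s*d/1e3),z/1e3],JY,t)
rows([(*W(30,10.3,12),0,2),(*W(30,10.3,17),0,3)])
E
```

```text
21.6 nose jig -226.1 -117.3 z 12.3 rot [179.82   7.86  64.04] F [ 0.2  0.5 -3.6] tcp [ 0.5708 -0.1736  0.057 ]
pad in tool 20889 [93.6  0.4] [82.8 82.8] [[52.0, 41.0], [53.0, -41.0], [135.0, -41.0], [135.0, 42.0]] z 0.0184
plane [0.0032 0.0012 0.0181]
nose [ 0.6254388  -0.06163652  0.012342  ]
[0.004, 0.0, -0.012, 0.001, -0.012, 0.001, 0], [0.007, 0.001, -0.024, 0.001, -0.023, 0.001, 0], 
[0.011, 0.001, -0.036, 0.001, -0.032, 0.001, 0], [0.015, 0.001, -0.048, 0.001, -0.042, 0.001, 0], [0.019, 0.001, -0.061, 0.001, -0.051, 0.001, 0],
```

>>> servo_tool --series '[[[0.004,0,-0.012,0,-0.012,0,0],[0.007,0,-0.024,0,-0.023,0,0],[0.011,0,-0.036,0,-0.032,0,0],[0.015,0,-0.048,0,-0.042,0,0],[0.019,0,-0.061,0,-0.051,0,0],[0.019,0,-0.061,0,-0.051,0,0],[0.019,0,-0.061,0,-0.051,0,0],[0.019,0,-0.061,0,-0.051,0,0],[0.019,0,-0.061,0,-0.051,0,0],[0.019,0,-0.061,0,-0.051,0,0]]]'

```text
time_s: 22.48
tool_pos: [0.5731, -0.1692, 0.0752]
tool_rot: [179.8, 17.0, 63.7]
force: [0.1, -0.2, -3.6]
grip_width: 0.0214
grasp_force: 50.0
```

```bash
python3 - <<'E'
from mv import *
o=state();padcheck();R0=Ro.from_euler('xyz',o['tool_rot'],degrees=True);print('nose',o['tool_pos']+R0.apply([.1295,0,.0272]))
C=np.array([.612,-.090]);d=np.array([.4415,.897])
def W(s,z,t): return tcp([*(C+s*d/1e3),z/1e3],JY,t)
rows([(*W(30,10.3,17),0,1),(*W(-70,10.3,17),0,1),(*W(-70,50,5),0,1)])
E
```

```text
22.4833 nose jig -229.8 -118.1 z 11.3 rot [179.77  17.03  63.75] F [ 0.1 -0.2 -3.6] tcp [ 0.5731 -0.1692  0.0752]
pad in tool 20617 [1.043e+02 1.000e-01] [83.1 82.9] [[62.0, 41.0], [63.0, -42.0], [146.0, -41.0], [146.0, 42.0]] z 0.0182
plane [0.003  0.001  0.0179]
nose [ 0.62448263 -0.065368    0.01125799]
[0.008, 0.0, 0.001, 0.001, 0.0, 0.0, 0], 
[-0.311, -0.001, 0.099, 0.001, 0.0, 0.0, 0], 
[-0.359, 0.0, 0.064, 0.001, 0.067, 0.0, 0],
```

>>> servo_tool --series '[[[-0.01,0,0.003,0,0,0,0],[-0.03,0,0.009,0,0,0,0],[-0.055,0,0.017,0,0,0,0],[-0.08,0,0.025,0,0,0,0],[-0.11,0,0.034,0,0,0,0],[-0.14,0,0.043,0,0,0,0],[-0.17,0,0.052,0,0,0,0],[-0.2,0,0.061,0,0,0,0],[-0.23,0,0.07,0,0,0,0],[-0.26,0,0.08,0,0,0,0],[-0.29,0,0.089,0,0,0,0],[-0.32,0,0.098,0,0,0,0]]]'

```text
time_s: 23.53
tool_pos: [0.529, -0.2594, 0.0753]
tool_rot: [179.8, 17.0, 63.8]
force: [0.7, -0.2, -2.0]
grip_width: 0.0217
grasp_force: 50.0
```

```bash
python3 - <<'E'
from mv import *
o=state()
t=cam('top');P=pts(t);hsv=cv2.cvtColor(t['frame'],cv2.COLOR_RGB2HSV).astype(int);S,V,Z=hsv[...,1],hsv[...,2],P[...,2]
near=(t['depth']>0)&(np.hypot(P[...,0]-.612,P[...,1]+.09)<.12)
for nm,m in(('pad',near&(S>95)&(V<140)&(Z>.008)&(Z<.03)),('plate',near&((S<70)|(S>95)&(V<140))&(Z>.004)&(Z<.02))):
    q=P[m];r=cv2.minAreaRect((q[:,:2]*1000).astype(np.float32));print(nm,len(q),r,q[:,2].mean(),q[:,2].std())
    if nm=='pad': print(np.linalg.lstsq(np.c_[q[:,:2],np.ones(len(q))],q[:,2],rcond=None)[0])
save('t5.png',cv2.resize(t['frame'][130:300,150:380],(800,591)))
a=(np.array([.485,-.32,.0275]),down(JY));b=(np.array([.485,-.32,.07]),down(JY))
rows([(*b,0,1),(*a,0,1)])
E
```

```text
23.5333 nose jig -330.3 -118.2 z 11.4 rot [179.76  17.04  63.82] F [ 0.7 -0.2 -2. ] tcp [ 0.529  -0.2594  0.0753]
pad 78 ((598.6954956054688, -30.614906311035156), (63.33816146850586, 151.1786346435547), 66.55767822265625) 0.0161271810010165 0.00401055487640373
[-0.04590077 -0.12816749  0.03654621]
plate 548 ((613.194580078125, -34.49473571777344), (79.88446044921875, 180.90301513671875), 66.58518981933594) 0.009683861788191762 0.0038065689800684107
[-0.22, -0.041, 0.087, 0.001, 0.095, -0.001, 0], 
[-0.179, -0.042, 0.223, 0.001, 0.095, -0.001, 0],
```

View pics/t5.png

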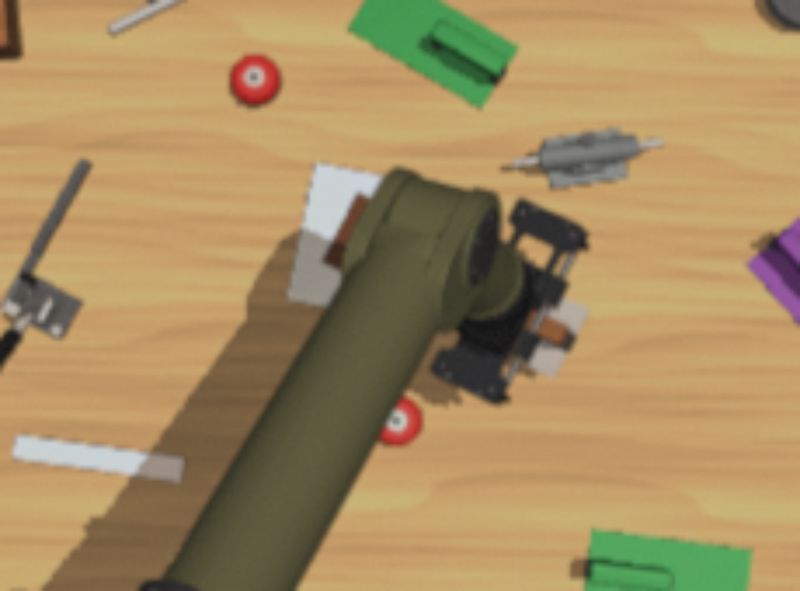

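```bash
cat > pl.py <<'E'
from mv import *
def padplate():
    o,c,P=wrist_cloud();s=cam('scene')
    for nm,c,P in(('wrist',c,P),('scene',s,pts(s))):
        hsv=cv2.cvtColor(c['frame'],cv2.COLOR_RGB2HSV).astype(int);S,V,Z=hsv[...,1],hsv[...,2],P[...,2]
        m=(c['depth']>0)&(np.hypot(P[...,0]-.612,P[...,1]+.09)<.1)&(S>95)&(V<130)&(Z>.009)&(Z<.035)
        n,l,st,_=cv2.connectedComponentsWithStats(m.astype(np.uint8));q=P[l==1+np.argmax(st[1:,4])]
        r=cv2.minAreaRect((q[:,:2]*1000).astype(np.float32));k=np.linalg.lstsq(np.c_[q[:,:2],np.ones(len(q))],q[:,2],rcond=None)[0]
        print(nm,len(q),np.round(r[0],1),np.round(r[1],1),round(r[2],1),'z',q[:,2].mean().round(4),'slope',k[:2].round(3))
        m=(c['depth']>0)&(np.hypot(P[...,0]-.612,P[...,1]+.09)<.115)&(Z>.004)&(Z<.025)&((S<70)|(S>95)&(V<130));q=P[m]
        r=cv2.minAreaRect((q[:,:2]*1000).astype(np.float32));print('  plate',np.round(r[0],1),np.round(r[1],1))
E
python3 -c "
from pl import *
padplate()"
```

```text
Traceback (most recent call last):
  File "pl.py", line 7, in padplate
    n,l,st,_=cv2.connectedComponentsWithStats(m.astype(np.uint8));q=P[l==1+np.argmax(st[1:,4])]
                                                                           ~~~~~~~~~^^^^^^^^^^
ValueError: attempt to get argmax of an empty sequence
```

```bash
sed -i 's/V<130/V<155/g; s/Z>.009/Z>.006/' pl.py; python3 -c "
from pl import *
o,c,P=wrist_cloud();hsv=cv2.cvtColor(c['frame'],cv2.COLOR_RGB2HSV)
R0=Rm(o['tool_rot']);
m=(c['depth']>0)&(np.hypot(P[...,0]-.612,P[...,1]+.09)<.03);print(m.sum(),P[m].mean(0),P[m].std(0),hsv[m].mean(0))
padplate()"
```

```text
0 [nan nan nan] [nan nan nan] [nan nan nan]<string>:5: RuntimeWarning: Mean of empty slice.
  ret = um.true_divide(
  ret = _var(a, axis=axis, dtype=dtype, out=out, ddof=ddof,
  arrmean = um.true_divide(arrmean, div, out=arrmean,
  ret = um.true_divide(
Traceback (most recent call last):
  File "pl.py", line 7, in padplate
    n,l,st,_=cv2.connectedComponentsWithStats(m.astype(np.uint8));q=P[l==1+np.argmax(st[1:,4])]
                                                                           ~~~~~~~~~^^^^^^^^^^
ValueError: attempt to get argmax of an empty sequence
```

>>> servo_tool --series '[[[-0.03,0,-0.01,0,0.01,0,0],[-0.08,-0.01,0.0,0,0.03,0,0],[-0.13,-0.02,0.03,0,0.06,0,0],[-0.18,-0.03,0.06,0,0.09,0,0],[-0.22,-0.041,0.087,0,0.095,0,0],[-0.22,-0.041,0.087,0,0.095,0,0],[-0.22,-0.041,0.087,0,0.095,0,0]]]'

```text
time_s: 24.42
tool_pos: [0.4862, -0.3179, 0.0695]
tool_rot: [179.8, -0.0, 63.7]
force: [0.5, 0.6, -3.2]
grip_width: 0.0215
grasp_force: 50.0
```

```bash
python3 - <<'E'
from pl import *
state()
try: padplate()
except Exception as e: print(e)
s=cam('scene');P=pts(s);hsv=cv2.cvtColor(s['frame'],cv2.COLOR_RGB2HSV).astype(int);S,V,Z=hsv[...,1],hsv[...,2],P[...,2]
m=(s['depth']>0)&(np.hypot(P[...,0]-.612,P[...,1]+.09)<.1)&(S>95)&(V<130)&(Z>.009)&(Z<.035);q=P[m]
if len(q):
    r=cv2.minAreaRect((q[:,:2]*1000).astype(np.float32));k=np.linalg.lstsq(np.c_[q[:,:2],np.ones(len(q))],q[:,2],rcond=None)[0];print('scene',len(q),r,q[:,2].mean(),k[:2])
rows([(np.array([.485,-.32,.0278]),down(JY),0,1)])
E
```

```text
24.4167 nose jig -388.0 -105.8 z 42.4 rot [ 1.798e+02 -3.000e-02  6.373e+01] F [ 0.5  0.6 -3.2] tcp [ 0.4862 -0.3179  0.0695]
attempt to get argmax of an empty sequence
scene 417 ((613.0277709960938, -97.35414123535156), (81.86898040771484, 82.2203598022461), 64.6542739868164) 0.01629519955762638 [ 0.00550409 -0.00502387]
[-0.021, -0.004, 0.139, 0.001, 0.0, 0.002, 0],
```

>>> servo_tool --series '[[[-0.021,-0.004,0.06,0,0,0,0],[-0.021,-0.004,0.11,0,0,0,0],[-0.021,-0.004,0.13,0,0,0,0],[-0.021,-0.004,0.139,0,0,0,0],[-0.021,-0.004,0.139,0,0,0,0],[-0.021,-0.004,0.139,0,0,0,0]]]'

```text
time_s: 25.07
tool_pos: [0.4847, -0.3214, 0.0284]
tool_rot: [179.7, -0.1, 64.0]
force: [0.4, -0.7, -2.8]
grip_width: 0.0214
grasp_force: 50.0
```

>>> servo_tool --series '[[[0,0,0.002,0,0,0,0],[0,0,0.002,0,0,0,1],[0,0,0.002,0,0,0,1],[0,0,0.002,0,0,0,1],[0,0,0.002,0,0,0,1],[0,0,0.002,0,0,0,1],[0,0,0.002,0,0,0,1],[0,0,0.002,0,0,0,1],[0,0,0.002,0,0,0,1],[0,0,0.002,0,0,0,1],[0,0,0.002,0,0,0,1],[0,0,0.002,0,0,0,1]]]'

```text
time_s: 26.07
tool_pos: [0.4836, -0.3218, 0.0273]
tool_rot: [179.8, -0.1, 63.9]
force: [-0.6, 1.0, 0.4]
grip_width: 0.0838
grasp_force: 0.0
```

>>> servo_tool --series '[[[0,0,-0.05,0,0,0,1],[0,0,-0.15,0,0,0,1],[0,0,-0.27,0,0,0,1],[0,0,-0.4,0,0,0,1],[0,0,-0.5,0,0,0,1],[0,0,-0.5,0,0,0,1]]]'

```text
time_s: 26.57
tool_pos: [0.4862, -0.3243, 0.1844]
tool_rot: [179.1, -0.1, 63.9]
force: [1.5, -1.0, 0.9]
grip_width: 0.0873
grasp_force: 0.0
```

```bash
python3 - <<'E'
from pl import *
state();print(get_obs()['grip_width'])
o,cw,Pw=wrist_cloud();s=cam('scene')
for nm,c,P in(('w',cw,Pw),('s',s,pts(s))):
    hsv=cv2.cvtColor(c['frame'],cv2.COLOR_RGB2HSV).astype(int);S,V,Z=hsv[...,1],hsv[...,2],P[...,2];ok=c['depth']>0
    C=np.hypot(P[...,0]-.612,P[...,1]+.09)
    B=np.hypot(P[...,0]-.505,P[...,1]+.28)<.13
    for k,m in(('pad',(C<.1)&(S>95)&(V<150)&(Z>.010)&(Z<.035)),('plate',(C<.115)&(Z>.004)&(Z<.025)&((S<70)|(S>95)&(V<150))),('blade',B&(S<70)&(abs(Z)<.006)),('handle',B&(S>95)&(Z>.045)&(Z<.066))):
        q=P[m&ok]
        if len(q)<30: print(nm,k,len(q));continue
        r=cv2.minAreaRect((q[:,:2]*1000).astype(np.float32));f=np.linalg.lstsq(np.c_[q[:,:2],np.ones(len(q))],q[:,2],rcond=None)[0]
        print(nm,k,len(q),np.round(r[0],1),np.round(r[1],1),'z',q[:,2].mean().round(4),'slope',f[:2].round(3))
E
```

```text
26.5667 nose jig -393.7 -108.6 z 157.4 rot [ 1.7911e+02 -9.0000e-02  6.3870e+01] F [ 1.5 -1.   0.9] tcp [ 0.4862 -0.3243  0.1844]
0.08725107291169494
w pad 0
w plate 2042 [ 594.6 -158.1] [ 36.8 151.7] z 0.007 slope [0.002 0.015]
w blade 10090 [ 503.8 -280.9] [172.4  81.8] z 0.001 slope [0.001 0.001]
w handle 1947 [ 484.  -320.7] [82.8 21.2] z 0.0565 slope [ 0.016 -0.012]
s pad 415 [612.  -98.9] [81.6 82.1] z 0.0163 slope [-0.002 -0.01 ]
s plate 1410 [599.4 -99.2] [201.2 178.1] z 0.0107 slope [-0.006  0.   ]
s blade 812 [ 505.6 -284.6] [170.5  84. ] z 0.0021 slope [ 0.004 -0.005]
s handle 219 [ 484.4 -325.2] [82.8 29.1] z 0.0553 slope [-0.194  0.099]
```

```bash
python3 -c "
from cell import env
print(env.sign_off())"
```

```text
the job is handed in; nothing more can be done
None
```

The job is handed in at about 27 s; the sign-off returned no verdict. In the last images the pad lies flat on the plate about 8 mm from its middle, and the blade lies flat on the counter clear of the plate. The clamp was still open when last seen, during the placing.

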